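# Find the knob's hidden notch and open the shielded test box

### The job

Open the blue sliding hood of the shielded test box so the circuit board inside can be reached. Turn the black knob slowly clockwise (seen from above) until you feel it drop into its hidden notch, stop there, then slide the hood by the knob all the way to its open stop, let go and move clear. Never force the hood while the lock is still catching (pull slowly, with less than about 10 N), and leave the things around the box where they are.

Things in the scene. Friction and masses are not known exactly. Their poses are not given: they have to be found in the camera images.
- test_box: Grey metal test box fixed to the bench, 200 (x) by 270 (y) by 60 mm high, aluminium top. Origin: centre of its underside. Its +y axis (level, to the robot's left within 30 degrees) is the way the hood slides open. Guide rails 8 mm high run along y on its top at x = -78 and +78 mm. The board lies in an opening under the closed hood, in the -y half.
- cover (a joint): Travel in m of the blue hood along the box's +y: 0 closed, 0.100 at the open stop. Hood 140 (x) by 120 (y) mm, roof 88 mm above the bench; closed, its centre is 65 mm to -y of the box's. It drags with 2 N plus 0.8 N per 0.1 m/s and stays where left. Unlocked it slides all the way; locked it gives 5 to 20 mm of free play, then stops hard.
- knob_centre (a point): Point on the vertical axis of the round black knob on the hood, at the height to grip: 26 mm above the hood's roof, 14 mm below the knob's top. It moves with the hood. The knob is a cylinder 40 mm across and 36 mm tall (from 4 mm above the roof), ribbed alike all round, unmarked: its angle cannot be seen. It turns about this axis only.
- pegs: Two fixed steel lock pegs, 6 mm thick, 8 mm tall, on the box's top under the hood (hidden until it opens) at x = -20 and +20 mm. Origin: between their feet, 35 mm to -y of the box's centre, axes as the box. With the knob off its notch, the cam under it runs into them when the hood is pulled; more than 25 N on them damages the lock.
- jar_centre (a point): Centre of an amber closed jar, 44 mm across and 70 mm tall, standing near the box's +y end. A bystander.
- screwdriver_centre (a point): Middle of an orange-handled screwdriver 160 mm long, lying on the robot's side of the box. A bystander.
- tray_centre (a point): Centre of a small grey parts tray, 100 by 70 by 25 mm, near the box's -y end. A bystander.
- knob_foot (a point): The knob's axis at the hood's roof. Friction of turning 0.15 to 0.2 N m. The only notch lies 0.3 to 1.2 rad clockwise of the start; 0.9 rad past it is a dead stop. Over the last 0.16 rad a spring ball falls in: the torque drops, even pulls forward; past the middle it rises to about 0.5 N m. Let go within 0.1 rad of the middle, the knob centres itself. The hood is free within 0.1 rad of it.

How it is judged:
By the outcome, as a careful person would: the job done as asked, in the order asked, and still so for the second after the job is handed in, with the robot touching nothing.
It also fails if it takes over 64 s, if anything falls off the work surface, if the arm or the gripper's body presses on something with over 40 N, if the wrist force passes 120 N, or if a joint passes its speed limit or range.

### The arm

A 6-joint arm with a two-finger parallel gripper is mounted at the origin on the work surface. World frame = base frame: x ahead of the robot, y to its left, z up, the work surface at z = 0. Lengths are in m, angles in degrees, forces in N, time in s.
With the tool pointing down it reaches from about 0.35 to 0.725 m from the base axis. Payload 4.3 kg.
Tool frame: the origin (TCP) lies at the very end of the fingers, on their centre line; the grasp point (between the pads) lies 19 mm behind it (arm.grasp_offset is the z of the grasp point in the tool frame, in m); z points along the fingers, y is the direction in which the jaws open and shut (so a half turn about z gives the same grasp; the last joint's range is limited). The gripper opens to 85 mm and grips with 20 to 120 N. Pads are 22 mm wide; open, the fingers measure 114 mm over their backs; the gripper's body (76 mm by 85 mm) begins 54 mm behind the grasp point. The pads swing forward as they close: fully open they stand 13 mm farther back than shut.
Start: joints at [-79.658, 21.618, 4.641, 73.018, 0, 83.68], TCP at [0.165, -0.551, 0.231] pointing down, gripper open.
Joint ranges: [-156.06, 156.06], [-48.1, 94.91], [-58.44, 69.94], [-101.28, 121.22], [-78.64, 73.56], [-180, 180]. Speed limits (degrees/s): [147.25, 147.25, 180, 180, 180, 180].

### API

Orientations are given as a 3x3 rotation matrix whose columns are the frame's x, y, z axes.
In Python, from rig import arm gives the robot as it stands. The module is installed in compiled form; this text tells all that it offers.
- The arm moves only by the tool carry_out, never from a script. Its arguments are lists of equal length, an entry for each row: "slide": the shift along the world's x, y, z scaled (see below), a list of three; "spin": the turn about the world's z scaled (see below); "claw": the opening, from 0 (shut) to 1 (fully open). A call has 1 to 12 rows; each row is the pose to reach, as a shift and turn from the pose measured when the call began; what a row does not reach only later rows make up. The controller multiplies each number of a shift by 80 cm and each number of a turn by 90 degrees. A row lasts 1/12 s, in which the tool goes at most 41.7 mm and 7.16 degrees, less where a joint would pass 70% of its speed; a pose out of reach is approached as far as the arm can. A call with a number of a shift or a turn outside -1 to 1 is refused whole. A call with a gripper value outside its range is refused whole. The fingers move at their own pace and stop on an object; "force" is the grip in N (left out, the last holds). Time passes only in rows, so rows that repeat a pose let the fingers close. It gives the time, the measured TCP pose, the force and the opening at its end, in the units of the state.
- arm.get_obs(): the state, without advancing time (a new reading comes with each control period).
- arm.capture(name): name is "side" or "top"; returns a dict with "pixels" (420x560x3 uint8, red, green, blue), "fov_y" (degrees; the focal length in pixels is half the picture's height over the tangent of half this angle, whatever the lens; pixels are square), "cx", "cy" (the principal point, pixels), "D" ([k1, k2, p1, p2, k3] as OpenCV has them; the pictures are not rectified), "R" (3x3) and "t" (3): a world point X has camera coordinates R X + t. Camera axes: x right, y down, z forward; pixel columns grow to the right and rows downward; lengths in m; the calibration is good to about 2 mm. A picture is of the moment at which its call begins. There is no depth.
- arm.job_done(): hands the job in, once; it reports no verdict.
The state is a dict: "time": time; "q": joint angles; "joint_vel": joint speeds; "effort": joint torques, N m; "position": TCP position; "tcp_rot": TCP orientation; "contact_force": force on the tool from outside, world axes, zero at the start; "moment": the same for the moment, N m; "finger_gap": opening from 0.0 (shut) to 1.0 (fully open).
Only numpy, scipy, OpenCV 4.12 (cv2) and the standard library are available. Lean on these libraries where they do the work, as an engineer would, in place of code of your own. Each camera call takes 0.05 s, during which the arm holds its last target.

## Working session

There is one attempt and no reset: what is moved stays moved. The work goes in short steps, Python scripts to look and compute and a tool call to move; the robot and the scene stay as the last step left them, time stands still between calls to the robot, and variables do not carry over. Pictures are saved under pics/ and viewed, and the job is handed in when it is done.

Besides the shell and the picture viewer there is one more tool, called after "Request:" as name([rows], argument=value, ...), one row to a line, values as JSON. carry_out: Moves the arm, as the interface text tells. Its arguments: {"type":"object","properties":{"slide":{"type":"array","items":{"type":"array","items":{"type":"number","minimum":-1,"maximum":1}}},"spin":{"type":"array","items":{"type":"number","minimum":-1,"maximum":1}},"claw":{"type":"array","items":{"type":"number"}},"force":{"type":"number"}},"required":["slide","spin","claw"]}

```bash
mkdir -p pics; cat > h.py <<'E'
import numpy as np,cv2,pickle
from rig import arm
def cap(n,f):
    c=arm.capture(n); pickle.dump(c,open(f+'.pkl','wb'))
    cv2.imwrite('pics/'+f+'.png',c['pixels'][:,:,::-1]); return c
def K(c):
    f=c['pixels'].shape[0]/2/np.tan(np.radians(c['fov_y'])/2)
    return np.array([[f,0,c['cx']],[0,f,c['cy']],[0,0,1]])
def proj(c,P):
    R=np.array(c['R']);t=np.array(c['t'])
    return cv2.projectPoints(np.array(P,float).reshape(-1,3),cv2.Rodrigues(R)[0],t,K(c),np.array(c['D'],float))[0].reshape(-1,2)
def ray(c,uv,z):
    R=np.array(c['R']);t=np.array(c['t'])
    n=cv2.undistortPoints(np.array(uv,float).reshape(-1,1,2),K(c),np.array(c['D'],float)).reshape(-1,2)
    d=np.c_[n,np.ones(len(n))]@R; o=-R.T@t
    return o+d*((z-o[2])/d[:,2])[:,None]
def ld(f): return pickle.load(open(f+'.pkl','rb'))
E
python3 - <<'E'
from h import *
for n in('top','side'):
    c=cap(n,n+'0'); print(n,c['fov_y'],c['cx'],c['cy'],c['D'],-np.array(c['R']).T@c['t'],np.round(c['R'],3))
o=arm.get_obs(); print(o,arm.grasp_offset)
E
```

```text
top 52.07690270093707 281.20635294662605 208.7433828526585 [-0.01898601  0.          0.          0.          0.        ] [0.49126855 0.01601339 0.99253791] [[ 0.023 -1.    -0.008]
 [-0.999 -0.023 -0.048]
 [ 0.048  0.009 -0.999]]
side 52.632038282484054 272.71938225202325 209.49019494551484 [0.03277169 0.         0.         0.         0.        ] [ 0.19966971 -0.32262854  0.691118  ] [[ 0.688 -0.725 -0.005]
 [-0.562 -0.528 -0.637]
 [ 0.459  0.441 -0.771]]
{'time': 0.1, 'q': array([-7.96588818e+01,  2.16586707e+01,  4.57038708e+00,  7.30179554e+01,
        9.41046029e-04,  8.36802198e+01]), 'joint_vel': array([ 0.10322755, -0.10325238,  0.20751025, -0.0763481 ,  0.01970743,
        0.01682218]), 'effort': array([ 2.06418488e-03, -4.64695716e+01,  2.70581263e+01,  1.20213945e-02,
       -1.78992582e-04, -1.00496115e-05]), 'position': array([ 0.16476062, -0.55027679,  0.23044338]), 'tcp_rot': array([[ 9.58018421e-01,  2.86706479e-01, -3.16690090e-04],
       [ 2.86706569e-01, -9.58016704e-01,  1.82704847e-03],
       [ 2.20432238e-04, -1.84114322e-03, -9.99998281e-01]]), 'contact_force': array([-0.55123838, -0.08327194, -0.10679846]), 'moment': array([-0.0187612 , -0.01507717, -0.02348504]), 'finger_gap': 1.0016599290825583} -0.0187
```

View pics/top0.png

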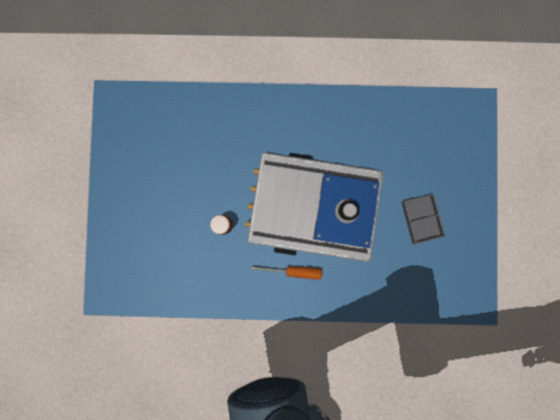

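View pics/side0.png

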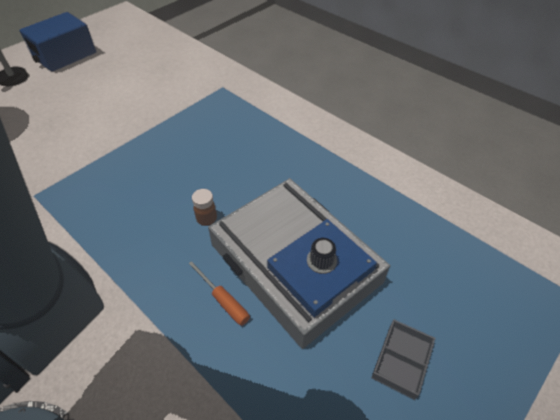

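The top view shows the box at about (263,152), (382,170), (370,260) and (249,243), with the knob at (348,210). The jar is at (221,225), the screwdriver at (290,271) and the tray at (423,218). I'll zoom in to measure more precisely.

```bash
python3 - <<'E'
from h import *
a=cv2.imread('pics/top0.png')[140:275,235:395]; cv2.imwrite('pics/topz.png',cv2.resize(a,None,fx=5,fy=5,interpolation=cv2.INTER_CUBIC)[:600,:800])
a=cv2.imread('pics/side0.png')[175:345,200:395]; cv2.imwrite('pics/sidez.png',cv2.resize(a,None,fx=3.5,fy=3.5,interpolation=cv2.INTER_CUBIC))
E
```

```text
(no output)
```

View pics/topz.png

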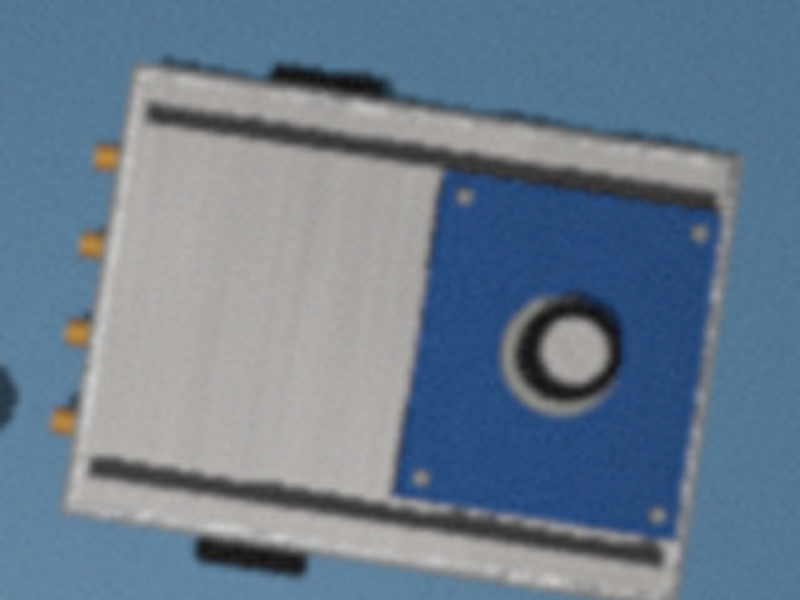

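View pics/sidez.png

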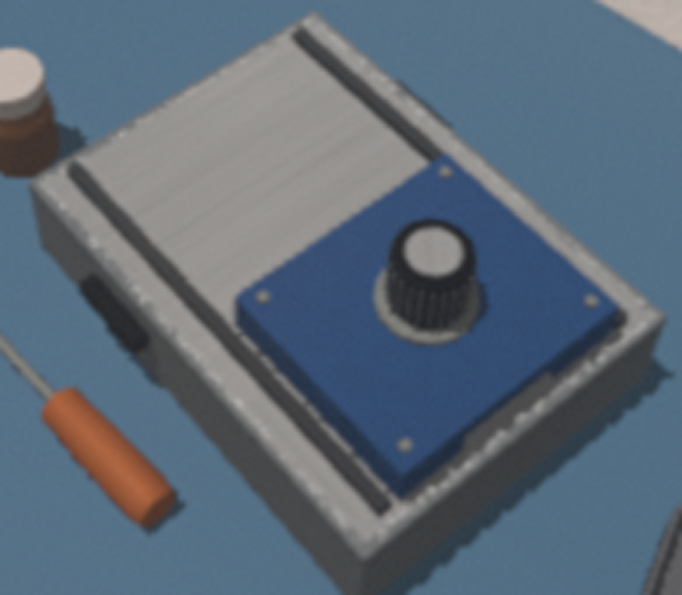

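```bash
python3 - <<'E'
from h import *
from scipy.optimize import least_squares
T,S=ld('top0'),ld('side0')
zt=lambda a:(np.array(a,float)+.5)/5-.5+[235,140]
zs=lambda a:(np.array(a,float)+.5)/3.5-.5+[200,175]
box=np.array([[.1,.135,.06],[.1,-.135,.06],[-.1,-.135,.06],[-.1,.135,.06]])
hood=np.array([[.07,-.005,.088],[.07,-.125,.088],[-.07,-.125,.088],[-.07,-.005,.088]])
tp=zt([[135,62],[740,157],[675,600],[65,512],[443,170],[720,210],[678,540],[395,495],])
sp=zs([[313,12],[662,322],[358,560],[33,183],[445,155],[622,315],[402,487],[240,297]])
P=np.r_[box,hood]
def W(p):
    c,s=np.cos(p[2]),np.sin(p[2]); return P@np.array([[c,-s,0],[s,c,0],[0,0,1]]).T+[p[0],p[1],0]
rt=lambda p:(proj(T,W(p))-tp); rs=lambda p:(proj(S,W(p))-sp)
for nm,f in(('top',lambda p:rt(p).ravel()),('side',lambda p:rs(p).ravel()),('both',lambda p:np.r_[rt(p).ravel(),rs(p).ravel()])):
    r=least_squares(f,[.5,0,-.15],loss='soft_l1'); print(nm,r.x,np.degrees(r.x[2]))
print(np.round(rt(r.x),1).tolist(),np.round(rs(r.x),1).tolist())
kt=ray(T,zt([[573,349]]),.128);ks=ray(S,zs([[432,252]]),.128);print('knob',kt,ks)
c,s=np.cos(r.x[2]),np.sin(r.x[2]);print('box +y',-s,c,'hood ctr',r.x[0]+.065*s,r.x[1]-.065*c)
print('jar top',ray(T,[[220,225]],.07),ray(S,[[203,198]],.07));print('sd',ray(T,[[252,267],[322,272]],.015));print('tray',ray(T,[[423,218]],.02))
E
```

```text
top [ 0.54327208 -0.04867656 -0.12919903] -7.4025591972593885
side [ 0.54153107 -0.05004857 -0.14295572] -8.190759432643576
both [ 0.54247305 -0.0492873  -0.13621284] -7.8044210911030145
[[-0.2, -0.3], [1.1, 0.1], [0.4, 2.5], [-1.0, 0.2], [0.6, -0.0], [1.3, 0.9], [-0.1, 0.6], [-0.1, 0.5]] [[0.5, -0.1], [1.5, -1.0], [1.4, 0.6], [-1.5, -0.2], [0.4, -0.6], [-0.3, -2.3], [0.1, -2.8], [-1.9, -0.1]]
knob [[ 0.53453749 -0.11268435  0.128     ]] [[ 0.53407111 -0.11246234  0.128     ]]
box +y 0.1357920207058266 0.9907373653560404 hood ctr 0.5336465642116774 -0.11368522689194474
jar top [[0.49764245 0.15531891 0.07      ]] [[0.49759961 0.15099058 0.07      ]]
sd [[ 0.40467614  0.08826485  0.015     ]
 [ 0.39716302 -0.07030237  0.015     ]]
tray [[ 0.52423584 -0.29595056  0.02      ]]
```

Both cameras agree: the knob is at about (0.534, -0.1125), and the hood slides along about (0.136, 0.991). Next I move above the knob with the jaws along world x.

Request:
carry_out([
  [0.02, 0.02, 0],
  [0.05, 0.06, 0],
  [0.085, 0.1, 0],
  [0.12, 0.14, 0],
  [0.15, 0.18, 0],
  [0.185, 0.22, 0],
  [0.22, 0.26, 0],
  [0.25, 0.3, 0],
  [0.285, 0.34, 0],
  [0.32, 0.38, 0],
  [0.35, 0.42, 0],
  [0.38, 0.45, 0],
], spin=[0.02, 0.08, 0.15, 0.22, 0.29, 0.36, 0.43, 0.5, 0.57, 0.64, 0.71, 0.78], claw=[1, 1, 1, 1, 1, 1, 1, 1, 1, 1, 1, 1], force=60)

```text
time: 1.1
position: [0.4694, -0.1872, 0.2302]
tcp_rot: [[0.048, 0.999, -0.003], [0.999, -0.048, 0.001], [0.001, -0.003, -1.0]]
contact_force: [1.1, -0.8, -0.6]
finger_gap: 0.999
```

Request:
carry_out([
  [0.03, 0.035, 0],
  [0.055, 0.065, 0],
  [0.075, 0.085, 0],
  [0.081, 0.0934, -0.01],
  [0.081, 0.0934, -0.04],
  [0.081, 0.0934, -0.07],
  [0.081, 0.0934, -0.09],
  [0.081, 0.0934, -0.09],
  [0.081, 0.0934, -0.09],
], spin=[0.02, 0.03, 0.03, 0.03, 0.03, 0.03, 0.03, 0.03, 0.03], claw=[1, 1, 1, 1, 1, 1, 1, 1, 1])

```text
time: 1.85
position: [0.5325, -0.1125, 0.1569]
tcp_rot: [[0.001, 1.0, -0.006], [1.0, -0.001, 0.002], [0.002, -0.006, -1.0]]
contact_force: [0.5, 0.1, 0.1]
finger_gap: 1.001
```

```bash
python3 - <<'E'
from h import *
S=cap('side','side1');cv2.imwrite('pics/side1z.png',cv2.resize(S['pixels'][130:330,220:420,::-1],None,fx=3,fy=3,interpolation=cv2.INTER_CUBIC))
o=arm.get_obs();print({k:np.round(o[k],3).tolist() for k in('time','position','q','contact_force','moment')})
E
```

```text
{'time': 1.9, 'position': [0.534, -0.113, 0.158], 'q': [-18.616, 20.187, -8.436, 61.588, 0.011, 71.463], 'contact_force': [-0.535, -0.249, 0.522], 'moment': [0.01, -0.006, -0.063]}
```

View pics/side1z.png

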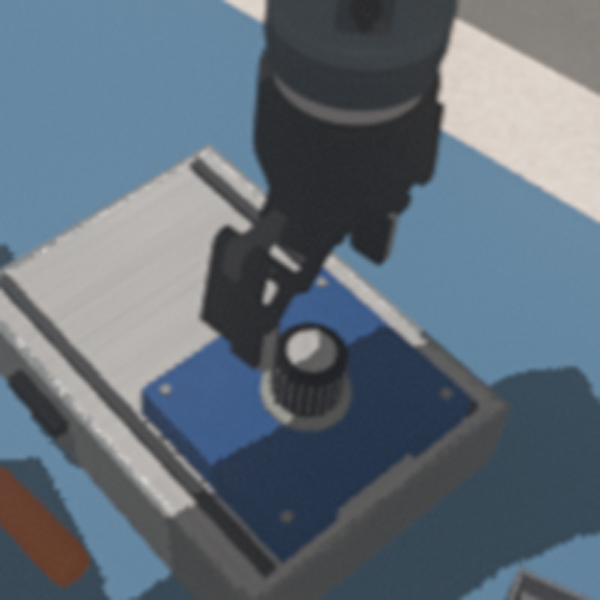

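The fingers straddle the knob at about (308,350) in the crop. I descend and close gently.

Request:
carry_out([
  [0, 0, -0.02],
  [0, 0, -0.04],
  [0, 0, -0.06],
  [0, 0, -0.07],
  [0, 0, -0.077],
  [0, 0, -0.077],
  [0, 0, -0.077],
  [0, 0, -0.077],
  [0, 0, -0.077],
], spin=[0, 0, 0, 0, 0, 0, 0, 0, 0], claw=[1, 1, 1, 1, 1, 1, 0.8, 0.7, 0.65], force=20)

```text
time: 2.65
position: [0.5344, -0.1132, 0.0977]
tcp_rot: [[0.001, 1.0, -0.002], [1.0, -0.001, 0.001], [0.001, -0.002, -1.0]]
contact_force: [-0.2, -0.0, 0.0]
finger_gap: 0.651
```

```bash
cat > r.py <<'E'
from h import *
import sys
n=int(sys.argv[1]) if len(sys.argv)>1 else 1
F=[];
for i in range(n):
    if i: arm.capture('top')
    o=arm.get_obs();F.append(np.r_[o['contact_force'],o['moment']])
R=o['tcp_rot'];print('t',round(o['time'],2),'p',np.round(o['position'],4),'phi',round(np.degrees(np.arctan2(R[1][1],R[0][1])),2),'gap',round(o['finger_gap'],3),'q6',round(o['q'][5],1))
print(np.round(np.mean(F,0),3),'Mz',np.round([f[5] for f in F],3),'eff6',round(o['effort'][5],3))
E
python3 r.py 3
```

```text
t 2.75 p [ 0.5342 -0.1131  0.0974] phi -0.08 gap 0.65 q6 71.5
[-0.145  0.142  0.182  0.018 -0.002 -0.029] Mz [-0.008 -0.046 -0.032] eff6 -0.0
```

Request:
carry_out([
  [0, 0, 0],
  [0, 0, 0],
  [0, 0, 0],
  [0, 0, 0],
  [0, 0, 0],
  [0, 0, 0],
], spin=[0, 0, 0, 0, 0, 0], claw=[0.6, 0.55, 0.5, 0.47, 0.4, 0.4], force=20)

```text
time: 3.25
position: [0.5344, -0.1131, 0.0976]
tcp_rot: [[0.001, 1.0, -0.002], [1.0, -0.001, 0.001], [0.001, -0.002, -1.0]]
contact_force: [-0.3, 1.0, 2.5]
finger_gap: 0.462
```

```bash
python3 r.py 2
```

```text
t 3.3 p [ 0.5344 -0.1131  0.0976] phi -0.07 gap 0.463 q6 71.5
[ 0.2    0.558  1.976  0.081 -0.03   0.029] Mz [-0.     0.058] eff6 0.002
```

Request:
carry_out([
  [0, 0, 0],
  [0, 0, 0],
  [0, 0, 0],
  [0, 0, 0],
  [0, 0, 0],
  [0, 0, 0],
  [0, 0, 0],
  [0, 0, 0],
  [0, 0, 0],
  [0, 0, 0],
  [0, 0, 0],
  [0, 0, 0],
], spin=[0, 0, 0, -0.01, -0.025, -0.04, -0.055, -0.07, -0.085, -0.1, -0.11, -0.11], claw=[0.3, 0.3, 0.3, 0.3, 0.3, 0.3, 0.3, 0.3, 0.3, 0.3, 0.3, 0.3], force=60)

```text
time: 4.3
position: [0.5347, -0.1131, 0.0978]
tcp_rot: [[0.175, 0.985, -0.001], [0.985, -0.175, 0.001], [0.001, -0.001, -1.0]]
contact_force: [-1.8, -0.4, 5.7]
finger_gap: 0.448
```

```bash
python3 r.py 3
```

```text
t 4.4 p [ 0.5346 -0.1131  0.0978] phi -10.02 gap 0.447 q6 81.4
[-0.152  0.587  5.144  0.093  0.045 -0.026] Mz [ 0.009  0.045 -0.131] eff6 -0.078
```

Request:
carry_out([
  [0, 0, 0],
  [0, 0, 0],
  [0, 0, 0],
  [0, 0, 0],
  [0, 0, 0],
  [0, 0, 0],
], spin=[-0.007, -0.014, -0.021, -0.028, -0.035, -0.042], claw=[0.3, 0.3, 0.3, 0.3, 0.3, 0.3])

```text
time: 4.9
position: [0.5347, -0.1131, 0.0978]
tcp_rot: [[0.239, 0.971, -0.001], [0.971, -0.239, 0.001], [0.001, -0.001, -1.0]]
contact_force: [0.2, 1.5, 4.3]
finger_gap: 0.448
```

```bash
python3 r.py 3
```

```text
t 5.0 p [ 0.5348 -0.1132  0.0978] phi -13.85 gap 0.451 q6 85.2
[ 3.080e-01  1.158e+00  4.102e+00  1.780e-01 -3.000e-03  3.200e-02] Mz [ 0.061  0.084 -0.05 ] eff6 0.005
```

Request:
carry_out([
  [0, 0, 0],
  [0, 0, 0],
  [0, 0, 0],
  [0, 0, 0],
  [0, 0, 0],
  [0, 0, 0],
], spin=[-0.007, -0.014, -0.021, -0.028, -0.035, -0.042], claw=[0.3, 0.3, 0.3, 0.3, 0.3, 0.3])

```text
time: 5.5
position: [0.5348, -0.1131, 0.0978]
tcp_rot: [[0.304, 0.953, -0.001], [0.953, -0.304, 0.001], [0.001, -0.001, -1.0]]
contact_force: [0.2, 2.3, 3.8]
finger_gap: 0.45
```

```bash
cat > r.py <<'E'
from h import *
import sys
n=int(sys.argv[1]) if len(sys.argv)>1 else 1
F=[];
for i in range(n):
    if i: arm.capture('top')
    o=arm.get_obs();F.append(np.r_[o['contact_force'],o['moment'],o['effort'][5],o['joint_vel'][5],o['q'][5]])
R=o['tcp_rot'];print('t',round(o['time'],2),'p',np.round(o['position'],4),'phi',round(np.degrees(np.arctan2(R[1][1],R[0][1])),2),'gap',round(o['finger_gap'],3),'q6',round(o['q'][5],1))
print(np.round(F,3))
E
python3 r.py 4
```

```text
t 5.65 p [ 0.5348 -0.1132  0.0978] phi -17.66 gap 0.45 q6 89.0
[[ 2.0900e-01  2.3140e+00  3.8300e+00  2.2000e-01 -1.5900e-01  1.6800e-01
   5.2000e-02  7.6250e+00  8.9059e+01]
 [ 3.5100e-01 -5.6300e-01  3.4760e+00  4.9000e-02 -8.2000e-02  7.0000e-03
   7.7000e-02 -1.3250e+00  8.9085e+01]
 [ 7.5300e-01  4.9100e-01  4.8290e+00 -1.7000e-02 -9.3000e-02 -1.7000e-02
   1.7000e-02 -4.6800e-01  8.9037e+01]
 [ 5.6200e-01  2.2770e+00  5.2290e+00  3.0800e-01 -6.0000e-03 -4.6000e-02
  -3.1000e-02 -2.1400e-01  8.9025e+01]]
```

Request:
carry_out([
  [0, 0, 0],
  [0, 0, 0],
  [0, 0, 0],
  [0, 0, 0],
  [0, 0, 0],
  [0, 0, 0],
], spin=[-0.006, -0.012, -0.018, -0.024, -0.03, -0.036], claw=[0.3, 0.3, 0.3, 0.3, 0.3, 0.3])

```text
time: 6.15
position: [0.5349, -0.1132, 0.0978]
tcp_rot: [[0.357, 0.934, -0.0], [0.934, -0.357, 0.001], [0.001, -0.001, -1.0]]
contact_force: [1.5, 1.9, 4.6]
finger_gap: 0.448
```

```bash
python3 r.py 3
```

```text
t 6.25 p [ 0.5349 -0.1131  0.0978] phi -20.93 gap 0.447 q6 92.3
[[ 1.5160e+00  1.8680e+00  4.5820e+00  4.9200e-01 -8.7000e-02  1.9200e-01
   8.6000e-02  6.5200e+00  9.2315e+01]
 [ 1.2120e+00 -1.0320e+00  2.4590e+00 -2.2800e-01 -2.2000e-01  2.0000e-03
   6.6000e-02 -1.1430e+00  9.2337e+01]
 [ 1.6260e+00  1.3190e+00  4.0690e+00  1.7900e-01 -1.1600e-01 -4.3000e-02
   2.4000e-02 -4.1300e-01  9.2301e+01]]
```

Request:
carry_out([
  [0, 0, 0],
  [0, 0, 0],
  [0, 0, 0],
  [0, 0, 0],
  [0, 0, 0],
  [0, 0, 0],
], spin=[-0.006, -0.012, -0.018, -0.024, -0.03, -0.036], claw=[0.3, 0.3, 0.3, 0.3, 0.3, 0.3])

```text
time: 6.75
position: [0.535, -0.1131, 0.0978]
tcp_rot: [[0.41, 0.912, -0.0], [0.912, -0.41, 0.001], [0.001, -0.001, -1.0]]
contact_force: [1.0, 1.0, 3.5]
finger_gap: 0.453
```

```bash
python3 r.py 1
```

```text
t 6.75 p [ 0.535  -0.1131  0.0978] phi -24.22 gap 0.453 q6 95.6
[[ 1.0070e+00  9.7800e-01  3.5200e+00  4.0000e-03 -2.3600e-01  2.8200e-01
   1.3800e-01  6.3290e+00  9.5589e+01]]
```

Request:
carry_out([
  [0, 0, 0],
  [0, 0, 0],
  [0, 0, 0],
  [0, 0, 0],
], spin=[-0.006, -0.012, -0.018, -0.024], claw=[0.3, 0.3, 0.3, 0.3])

```text
time: 7.08
position: [0.535, -0.1133, 0.0978]
tcp_rot: [[0.445, 0.895, 0.0], [0.895, -0.445, 0.001], [0.001, -0.001, -1.0]]
contact_force: [2.1, 1.8, 3.6]
finger_gap: 0.451
```

```bash
python3 r.py 1
```

```text
t 7.08 p [ 0.535  -0.1133  0.0978] phi -26.44 gap 0.451 q6 97.8
[[ 2.1390e+00  1.7580e+00  3.5870e+00  4.2500e-01 -2.6300e-01  1.5000e-01
   5.5000e-02  6.5130e+00  9.7803e+01]]
```

Request:
carry_out([
  [0, 0, 0],
  [0, 0, 0],
  [0, 0, 0],
  [0, 0, 0],
  [0, 0, 0],
], spin=[-0.006, -0.012, -0.018, -0.024, -0.03], claw=[0.3, 0.3, 0.3, 0.3, 0.3])

```text
time: 7.5
position: [0.5351, -0.1134, 0.0978]
tcp_rot: [[0.488, 0.873, 0.0], [0.873, -0.488, 0.001], [0.001, -0.0, -1.0]]
contact_force: [0.6, -0.8, 1.9]
finger_gap: 0.452
```

```bash
python3 r.py 1
```

```text
t 7.5 p [ 0.5351 -0.1134  0.0978] phi -29.2 gap 0.452 q6 100.6
[[ 6.47000e-01 -8.37000e-01  1.94300e+00 -4.70000e-02 -1.14000e-01
   1.79000e-01  9.90000e-02  6.16600e+00  1.00559e+02]]
```

Request:
carry_out([
  [0, 0, 0],
  [0, 0, 0],
  [0, 0, 0],
  [0, 0, 0],
  [0, 0, 0],
], spin=[-0.006, -0.012, -0.018, -0.024, -0.03], claw=[0.3, 0.3, 0.3, 0.3, 0.3])

```text
time: 7.92
position: [0.5351, -0.1133, 0.0978]
tcp_rot: [[0.529, 0.849, 0.0], [0.849, -0.529, 0.001], [0.001, -0.0, -1.0]]
contact_force: [1.0, 1.8, 2.2]
finger_gap: 0.453
```

```bash
python3 r.py 1
```

```text
t 7.92 p [ 0.5351 -0.1133  0.0978] phi -31.94 gap 0.453 q6 103.3
[[ 1.04700e+00  1.80500e+00  2.15100e+00  2.95000e-01 -2.33000e-01
   1.08000e-01  5.30000e-02  6.47000e+00  1.03309e+02]]
```

Request:
carry_out([
  [0, 0, 0],
  [0, 0, 0],
  [0, 0, 0],
  [0, 0, 0],
  [0, 0, 0],
], spin=[-0.006, -0.012, -0.018, -0.024, -0.03], claw=[0.3, 0.3, 0.3, 0.3, 0.3])

```text
time: 8.33
position: [0.5352, -0.1133, 0.0978]
tcp_rot: [[0.569, 0.822, 0.001], [0.822, -0.569, 0.001], [0.001, -0.0, -1.0]]
contact_force: [2.0, 0.3, 3.3]
finger_gap: 0.45
```

```bash
python3 r.py 1
```

```text
t 8.33 p [ 0.5352 -0.1133  0.0978] phi -34.7 gap 0.45 q6 106.1
[[ 1.98400e+00  3.08000e-01  3.33900e+00  1.35000e-01 -2.44000e-01
   9.40000e-02  3.00000e-03  6.47900e+00  1.06067e+02]]
```

Request:
carry_out([
  [0, 0, 0],
  [0, 0, 0],
  [0, 0, 0],
  [0, 0, 0],
], spin=[-0.006, -0.012, -0.018, -0.024], claw=[0.3, 0.3, 0.3, 0.3])

```text
time: 8.67
position: [0.5352, -0.1134, 0.0979]
tcp_rot: [[0.601, 0.799, 0.001], [0.799, -0.601, 0.001], [0.001, -0.0, -1.0]]
contact_force: [2.7, 1.4, 3.9]
finger_gap: 0.454
```

```bash
python3 r.py 1
```

```text
t 8.67 p [ 0.5352 -0.1134  0.0979] phi -36.93 gap 0.454 q6 108.3
[[ 2.70100e+00  1.38900e+00  3.88600e+00  3.15000e-01 -3.16000e-01
   1.23000e-01  3.00000e-03  6.45100e+00  1.08285e+02]]
```

Request:
carry_out([
  [0, 0, 0],
  [0, 0, 0],
  [0, 0, 0],
  [0, 0, 0],
], spin=[-0.006, -0.012, -0.018, -0.024], claw=[0.3, 0.3, 0.3, 0.3])

```text
time: 9.0
position: [0.5352, -0.1133, 0.0978]
tcp_rot: [[0.631, 0.776, 0.001], [0.776, -0.631, 0.001], [0.001, -0.0, -1.0]]
contact_force: [1.9, 1.4, 3.1]
finger_gap: 0.448
```

```bash
python3 r.py 1
```

```text
t 9.0 p [ 0.5352 -0.1133  0.0978] phi -39.14 gap 0.448 q6 110.5
[[ 1.93700e+00  1.38900e+00  3.09300e+00  1.47000e-01 -3.64000e-01
   1.40000e-02 -7.00000e-02  6.47800e+00  1.10501e+02]]
```

Request:
carry_out([
  [0, 0, 0],
  [0, 0, 0],
  [0, 0, 0],
  [0, 0, 0],
], spin=[-0.005, -0.01, -0.015, -0.02], claw=[0.3, 0.3, 0.3, 0.3])

```text
time: 9.33
position: [0.5353, -0.1134, 0.0978]
tcp_rot: [[0.656, 0.755, 0.001], [0.755, -0.656, 0.001], [0.001, -0.0, -1.0]]
contact_force: [2.4, 0.8, 2.4]
finger_gap: 0.447
```

```bash
python3 r.py 1
```

```text
t 9.33 p [ 0.5353 -0.1134  0.0978] phi -41.0 gap 0.447 q6 112.4
[[ 2.43600e+00  8.47000e-01  2.41500e+00  8.70000e-02 -3.28000e-01
  -6.50000e-02 -1.18000e-01  5.43900e+00  1.12354e+02]]
```

The torque now pulls forward, so the ball is falling in. I continue in small steps to the middle.

Request:
carry_out([
  [0, 0, 0],
  [0, 0, 0],
  [0, 0, 0],
  [0, 0, 0],
], spin=[-0.005, -0.01, -0.015, -0.02], claw=[0.3, 0.3, 0.3, 0.3])

```text
time: 9.67
position: [0.5353, -0.1134, 0.0978]
tcp_rot: [[0.68, 0.733, 0.001], [0.733, -0.68, 0.001], [0.001, 0.0, -1.0]]
contact_force: [2.2, -1.6, 2.4]
finger_gap: 0.458
```

```bash
python3 r.py 1
```

```text
t 9.67 p [ 0.5353 -0.1134  0.0978] phi -42.85 gap 0.458 q6 114.2
[[ 2.17600e+00 -1.64600e+00  2.36100e+00 -2.02000e-01 -1.39000e-01
  -8.00000e-02 -1.47000e-01  5.32100e+00  1.14205e+02]]
```

Request:
carry_out([
  [0, 0, 0],
  [0, 0, 0],
  [0, 0, 0],
  [0, 0, 0],
], spin=[-0.005, -0.01, -0.015, -0.02], claw=[0.3, 0.3, 0.3, 0.3])

```text
time: 10.0
position: [0.5353, -0.1135, 0.0978]
tcp_rot: [[0.703, 0.711, 0.001], [0.711, -0.703, 0.001], [0.001, 0.0, -1.0]]
contact_force: [1.6, -0.2, 1.8]
finger_gap: 0.448
```

```bash
python3 r.py 1
```

```text
t 10.0 p [ 0.5353 -0.1135  0.0978] phi -44.71 gap 0.448 q6 116.1
[[ 1.64400e+00 -1.57000e-01  1.82100e+00  3.00000e-03 -2.45000e-01
  -1.04000e-01 -1.64000e-01  5.18400e+00  1.16059e+02]]
```

Request:
carry_out([
  [0, 0, 0],
  [0, 0, 0],
  [0, 0, 0],
  [0, 0, 0],
], spin=[-0.004, -0.008, -0.012, -0.016], claw=[0.3, 0.3, 0.3, 0.3])

```text
time: 10.33
position: [0.5353, -0.1136, 0.0978]
tcp_rot: [[0.721, 0.692, 0.001], [0.692, -0.721, 0.001], [0.001, 0.0, -1.0]]
contact_force: [3.1, -0.2, 2.4]
finger_gap: 0.452
```

```bash
python3 r.py 1
```

```text
t 10.33 p [ 0.5353 -0.1136  0.0978] phi -46.17 gap 0.452 q6 117.5
[[ 3.13300e+00 -1.59000e-01  2.44700e+00  9.00000e-02 -2.26000e-01
  -6.00000e-03 -7.60000e-02  4.10700e+00  1.17528e+02]]
```

Request:
carry_out([
  [0, 0, 0],
  [0, 0, 0],
  [0, 0, 0],
  [0, 0, 0],
], spin=[-0.004, -0.008, -0.012, -0.016], claw=[0.3, 0.3, 0.3, 0.3])

```text
time: 10.67
position: [0.5354, -0.1135, 0.0979]
tcp_rot: [[0.739, 0.674, 0.001], [0.674, -0.739, 0.001], [0.001, 0.0, -1.0]]
contact_force: [2.6, -1.3, 2.5]
finger_gap: 0.45
```

```bash
python3 r.py 1
```

```text
t 10.67 p [ 0.5354 -0.1135  0.0979] phi -47.62 gap 0.45 q6 119.0
[[ 2.58300e+00 -1.34600e+00  2.45800e+00 -7.20000e-02 -3.60000e-01
   1.63000e-01  8.50000e-02  4.20100e+00  1.18985e+02]]
```

The torque dipped to -0.10 and is back to the plain friction level (0.16), so this is the middle of the notch at phi ≈ -47.6°. I let the knob centre itself, then regrip lightly, which also caps the pulling force.

Request:
carry_out([
  [0, 0, 0],
  [0, 0, 0],
  [0, 0, 0],
  [0, 0, 0],
  [0, 0, 0],
  [0, 0, 0],
  [0, 0, 0],
  [0, 0, 0],
  [0, 0, 0],
  [0, 0, 0],
  [0, 0, 0],
  [0, 0, 0],
], spin=[0, 0, 0, 0, 0, 0, 0, 0, 0, 0, 0, 0], claw=[0.55, 0.6, 0.6, 0.6, 0.6, 0.55, 0.5, 0.45, 0.4, 0.4, 0.4, 0.4], force=20)

```text
time: 11.67
position: [0.5355, -0.1135, 0.098]
tcp_rot: [[0.739, 0.674, 0.001], [0.674, -0.739, 0.0], [0.001, 0.001, -1.0]]
contact_force: [0.2, -1.4, 0.8]
finger_gap: 0.459
```

```bash
python3 r.py 3
```

```text
t 11.77 p [ 0.5355 -0.1135  0.098 ] phi -47.63 gap 0.458 q6 119.0
[[ 2.38000e-01 -1.44000e+00  8.12000e-01 -5.20000e-02  3.50000e-02
  -8.00000e-03 -1.10000e-02 -1.00000e-03  1.18984e+02]
 [ 8.08000e-01  1.14000e-01  1.96700e+00 -2.50000e-02  5.00000e-02
  -4.60000e-02 -1.10000e-02  1.40000e-02  1.18987e+02]
 [-7.33000e-01 -4.25000e-01  7.65000e-01 -6.50000e-02  7.60000e-02
   3.00000e-03 -1.20000e-02 -1.66000e-01  1.18986e+02]]
```

Request:
carry_out([
  [0.0001, 0.0006, 0],
  [0.0002, 0.0012, 0],
  [0.0003, 0.0019, 0],
  [0.0003, 0.0025, 0],
  [0.0004, 0.0031, 0],
  [0.0005, 0.0037, 0],
], spin=[0, 0, 0, 0, 0, 0], claw=[0.4, 0.4, 0.4, 0.4, 0.4, 0.4])

```text
time: 12.27
position: [0.536, -0.1107, 0.098]
tcp_rot: [[0.739, 0.674, 0.001], [0.674, -0.739, 0.0], [0.001, 0.001, -1.0]]
contact_force: [-0.4, -2.8, 1.0]
finger_gap: 0.466
```

Request:
carry_out([
  [0.0001, 0.0006, 0],
  [0.0002, 0.0012, 0],
  [0.0003, 0.0019, 0],
  [0.0003, 0.0025, 0],
], spin=[0, 0, 0, 0], claw=[0.4, 0.4, 0.4, 0.4])

```text
time: 12.6
position: [0.5362, -0.1086, 0.098]
tcp_rot: [[0.739, 0.674, 0.001], [0.674, -0.739, 0.0], [0.001, 0.001, -1.0]]
contact_force: [-0.7, -2.1, 0.9]
finger_gap: 0.46
```

Request:
carry_out([
  [0.0001, 0.0006, 0],
  [0.0002, 0.0012, 0],
  [0.0003, 0.0019, 0],
  [0.0003, 0.0025, 0],
], spin=[0, 0, 0, 0], claw=[0.4, 0.4, 0.4, 0.4])

```text
time: 12.93
position: [0.5365, -0.1065, 0.098]
tcp_rot: [[0.739, 0.674, 0.001], [0.674, -0.739, 0.0], [0.001, 0.001, -1.0]]
contact_force: [-0.5, -1.0, 0.3]
finger_gap: 0.465
```

Request:
carry_out([
  [0.0001, 0.0006, 0],
  [0.0002, 0.0012, 0],
  [0.0003, 0.0019, 0],
  [0.0003, 0.0025, 0],
  [0.0004, 0.0031, 0],
], spin=[0, 0, 0, 0, 0], claw=[0.4, 0.4, 0.4, 0.4, 0.4])

```text
time: 13.35
position: [0.5368, -0.104, 0.098]
tcp_rot: [[0.739, 0.674, 0.001], [0.674, -0.739, 0.0], [0.001, 0.001, -1.0]]
contact_force: [-0.7, -2.3, 1.2]
finger_gap: 0.461
```

Request:
carry_out([
  [0.0001, 0.0006, 0],
  [0.0002, 0.0012, 0],
  [0.0003, 0.0019, 0],
  [0.0003, 0.0025, 0],
  [0.0004, 0.0031, 0],
], spin=[0, 0, 0, 0, 0], claw=[0.4, 0.4, 0.4, 0.4, 0.4])

```text
time: 13.77
position: [0.5371, -0.1015, 0.098]
tcp_rot: [[0.739, 0.674, 0.001], [0.674, -0.739, 0.0], [0.001, 0.001, -1.0]]
contact_force: [0.4, -1.1, 1.0]
finger_gap: 0.462
```

Request:
carry_out([
  [0.0001, 0.0006, 0],
  [0.0002, 0.0012, 0],
  [0.0003, 0.0019, 0],
  [0.0003, 0.0025, 0],
  [0.0004, 0.0031, 0],
], spin=[0, 0, 0, 0, 0], claw=[0.4, 0.4, 0.4, 0.4, 0.4])

```text
time: 14.18
position: [0.5375, -0.0989, 0.098]
tcp_rot: [[0.739, 0.674, 0.002], [0.674, -0.739, 0.0], [0.001, 0.001, -1.0]]
contact_force: [-0.2, -1.9, 1.5]
finger_gap: 0.462
```

Request:
carry_out([
  [0.0001, 0.0006, 0],
  [0.0002, 0.0012, 0],
  [0.0003, 0.0019, 0],
  [0.0003, 0.0025, 0],
  [0.0004, 0.0031, 0],
], spin=[0, 0, 0, 0, 0], claw=[0.4, 0.4, 0.4, 0.4, 0.4])

```text
time: 14.6
position: [0.5379, -0.0964, 0.098]
tcp_rot: [[0.739, 0.674, 0.002], [0.674, -0.739, 0.0], [0.001, 0.001, -1.0]]
contact_force: [-0.6, -2.3, 0.5]
finger_gap: 0.458
```

Request:
carry_out([
  [0.0001, 0.0006, 0],
  [0.0002, 0.0012, 0],
  [0.0003, 0.0019, 0],
  [0.0003, 0.0025, 0],
  [0.0004, 0.0031, 0],
], spin=[0, 0, 0, 0, 0], claw=[0.4, 0.4, 0.4, 0.4, 0.4])

```text
time: 15.02
position: [0.5382, -0.0939, 0.098]
tcp_rot: [[0.739, 0.674, 0.002], [0.674, -0.739, 0.0], [0.001, 0.001, -1.0]]
contact_force: [-0.1, -1.8, 0.4]
finger_gap: 0.462
```

Request:
carry_out([
  [0.0001, 0.0006, 0],
  [0.0002, 0.0012, 0],
  [0.0003, 0.0019, 0],
  [0.0003, 0.0025, 0],
  [0.0004, 0.0031, 0],
  [0.0005, 0.0037, 0],
], spin=[0, 0, 0, 0, 0, 0], claw=[0.4, 0.4, 0.4, 0.4, 0.4, 0.4])

```text
time: 15.52
position: [0.5386, -0.0909, 0.098]
tcp_rot: [[0.739, 0.674, 0.002], [0.674, -0.739, 0.0], [0.001, 0.001, -1.0]]
contact_force: [-1.4, -2.0, 0.7]
finger_gap: 0.463
```

```bash
python3 r.py 1; python3 - <<'E'
from h import *
a=cap('side','side2')['pixels'][130:330,200:420,::-1];cv2.imwrite('pics/side2z.png',cv2.resize(a,None,fx=3,fy=3,interpolation=cv2.INTER_CUBIC))
E
```

```text
t 15.52 p [ 0.5386 -0.0909  0.098 ] phi -47.63 gap 0.463 q6 121.4
[[-1.44100e+00 -1.99900e+00  7.34000e-01 -3.66000e-01  1.65000e-01
  -1.70000e-02 -2.30000e-02  6.45000e-01  1.21374e+02]]
```

View pics/side2z.png

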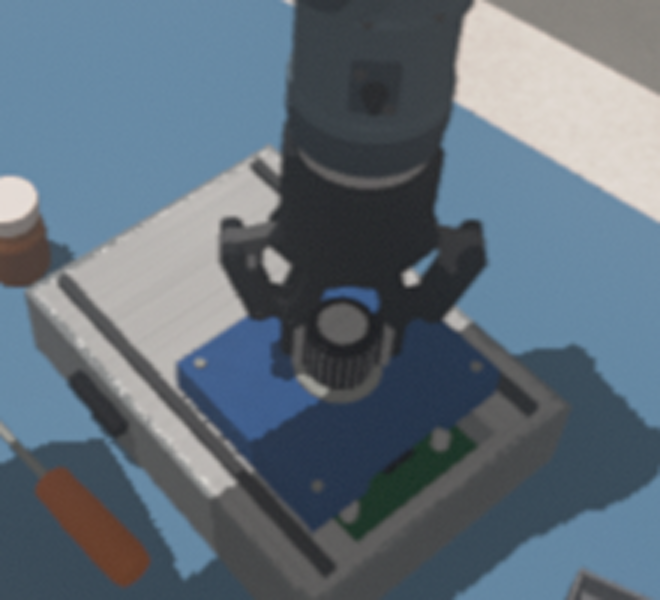

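The hood follows and the green board shows at about (420,480), so the lock is free. I continue a bit faster.

Request:
carry_out([
  [0.0002, 0.0015, 0],
  [0.0006, 0.0045, 0],
  [0.0011, 0.008, 0],
  [0.0017, 0.012, 0],
  [0.0022, 0.016, 0],
  [0.0027, 0.02, 0],
  [0.0033, 0.024, 0],
  [0.0038, 0.028, 0],
  [0.0044, 0.032, 0],
  [0.0049, 0.036, 0],
  [0.0054, 0.039, 0],
  [0.0056, 0.041, 0],
], spin=[0, 0, 0, 0, 0, 0, 0, 0, 0, 0, 0, 0], claw=[0.4, 0.4, 0.4, 0.4, 0.4, 0.4, 0.4, 0.4, 0.4, 0.4, 0.4, 0.4])

```text
time: 16.57
position: [0.5431, -0.0576, 0.098]
tcp_rot: [[0.739, 0.674, 0.002], [0.674, -0.739, 0.0], [0.002, 0.001, -1.0]]
contact_force: [-0.7, -2.5, 0.1]
finger_gap: 0.46
```

Request:
carry_out([
  [0.0002, 0.0015, 0],
  [0.0006, 0.0045, 0],
  [0.0011, 0.008, 0],
  [0.0017, 0.012, 0],
  [0.0022, 0.016, 0],
  [0.0027, 0.02, 0],
  [0.0033, 0.024, 0],
  [0.0038, 0.028, 0],
  [0.0044, 0.032, 0],
  [0.0049, 0.036, 0],
  [0.0054, 0.039, 0],
  [0.0056, 0.041, 0],
], spin=[0, 0, 0, 0, 0, 0, 0, 0, 0, 0, 0, 0], claw=[0.4, 0.4, 0.4, 0.4, 0.4, 0.4, 0.4, 0.4, 0.4, 0.4, 0.4, 0.4])

```text
time: 17.57
position: [0.5476, -0.0243, 0.098]
tcp_rot: [[0.738, 0.674, 0.002], [0.674, -0.738, 0.001], [0.002, 0.001, -1.0]]
contact_force: [-1.2, -2.8, 1.5]
finger_gap: 0.466
```

```bash
python3 r.py 1
```

```text
t 17.57 p [ 0.5476 -0.0243  0.098 ] phi -47.59 gap 0.466 q6 128.4
[[-1.18000e+00 -2.76500e+00  1.45700e+00 -3.95000e-01  1.40000e-01
  -3.60000e-02 -8.00000e-02  1.80600e+00  1.28389e+02]]
```

Travel is now about 90 mm. I approach the stop slowly.

Request:
carry_out([
  [0.0001, 0.001, 0],
  [0.0003, 0.002, 0],
  [0.0004, 0.003, 0],
  [0.0005, 0.004, 0],
  [0.0007, 0.005, 0],
  [0.0008, 0.006, 0],
  [0.001, 0.007, 0],
  [0.0011, 0.008, 0],
], spin=[0, 0, 0, 0, 0, 0, 0, 0], claw=[0.4, 0.4, 0.4, 0.4, 0.4, 0.4, 0.4, 0.4])

```text
time: 18.23
position: [0.5485, -0.0179, 0.098]
tcp_rot: [[0.738, 0.674, 0.002], [0.674, -0.738, 0.001], [0.002, 0.001, -1.0]]
contact_force: [-0.5, -1.4, 1.3]
finger_gap: 0.461
```

Request:
carry_out([
  [0.0001, 0.0006, 0],
  [0.0002, 0.0012, 0],
  [0.0003, 0.0019, 0],
  [0.0003, 0.0025, 0],
  [0.0004, 0.0031, 0],
], spin=[0, 0, 0, 0, 0], claw=[0.4, 0.4, 0.4, 0.4, 0.4])

```text
time: 18.65
position: [0.5489, -0.0154, 0.098]
tcp_rot: [[0.738, 0.674, 0.002], [0.674, -0.738, 0.001], [0.002, 0.001, -1.0]]
contact_force: [-0.1, -2.1, 1.0]
finger_gap: 0.456
```

Request:
carry_out([
  [0.0001, 0.0004, 0],
  [0.0001, 0.0008, 0],
  [0.0002, 0.0013, 0],
], spin=[0, 0, 0], claw=[0.4, 0.4, 0.4])

```text
time: 18.9
position: [0.549, -0.0145, 0.098]
tcp_rot: [[0.738, 0.674, 0.002], [0.674, -0.738, 0.0], [0.001, 0.001, -1.0]]
contact_force: [-1.1, -2.5, 0.9]
finger_gap: 0.456
```

Request:
carry_out([
  [0.0001, 0.0004, 0],
  [0.0001, 0.0008, 0],
  [0.0002, 0.0013, 0],
], spin=[0, 0, 0], claw=[0.4, 0.4, 0.4])

```text
time: 19.15
position: [0.549, -0.0143, 0.0979]
tcp_rot: [[0.739, 0.674, 0.001], [0.674, -0.739, -0.002], [-0.0, 0.002, -1.0]]
contact_force: [-1.7, -6.3, 2.0]
finger_gap: 0.462
```

Request:
carry_out([
  [0.0001, 0.0004, 0],
  [0.0001, 0.0008, 0],
  [0.0001, 0.001, 0],
], spin=[0, 0, 0], claw=[0.4, 0.4, 0.4])

```text
time: 19.4
position: [0.549, -0.0143, 0.098]
tcp_rot: [[0.739, 0.674, 0.001], [0.674, -0.739, -0.004], [-0.002, 0.003, -1.0]]
contact_force: [-1.1, -5.9, 2.2]
finger_gap: 0.46
```

The hood is at the open stop: travel is about 100 mm and the force steps up with no further motion. I let go and then lift straight up.

Request:
carry_out([
  [0, 0, 0],
  [0, 0, 0],
  [0, 0, 0],
  [0, 0, 0],
  [0, 0, 0],
  [0, 0, 0],
  [0, 0, 0],
], spin=[0, 0, 0, 0, 0, 0, 0], claw=[0.5, 0.6, 0.7, 0.8, 0.85, 0.85, 0.85])

```text
time: 19.98
position: [0.549, -0.0141, 0.098]
tcp_rot: [[0.739, 0.674, 0.001], [0.674, -0.739, -0.003], [-0.002, 0.003, -1.0]]
contact_force: [-0.3, 0.1, 0.4]
finger_gap: 0.85
```

Request:
carry_out([
  [0, 0, 0.01],
  [0, 0, 0.03],
  [0, 0, 0.05],
  [0, 0, 0.08],
  [0, 0, 0.11],
  [0, 0, 0.14],
  [0, 0, 0.17],
  [0, 0, 0.17],
], spin=[0, 0, 0, 0, 0, 0, 0, 0], claw=[0.85, 0.85, 0.85, 0.85, 0.85, 0.85, 0.85, 0.85])

```text
time: 20.65
position: [0.5517, -0.0144, 0.2399]
tcp_rot: [[0.739, 0.674, 0.01], [0.674, -0.739, -0.004], [0.004, 0.01, -1.0]]
contact_force: [0.4, 0.1, -0.6]
finger_gap: 0.852
```

Request:
carry_out([
  [-0.02, -0.02, 0],
  [-0.05, -0.06, 0],
  [-0.08, -0.1, 0],
  [-0.1, -0.14, 0],
  [-0.12, -0.18, 0],
  [-0.14, -0.22, 0],
  [-0.16, -0.26, 0],
  [-0.18, -0.3, 0],
  [-0.2, -0.33, 0],
  [-0.21, -0.35, 0],
  [-0.21, -0.35, 0],
  [-0.21, -0.35, 0],
], spin=[0, 0, 0, 0, 0, 0, 0, 0, 0, 0, 0, 0], claw=[0.85, 0.85, 0.85, 0.85, 0.85, 0.85, 0.85, 0.85, 0.85, 0.85, 0.85, 0.85])

```text
time: 21.65
position: [0.3833, -0.2949, 0.24]
tcp_rot: [[0.74, 0.672, 0.01], [0.672, -0.74, -0.004], [0.005, 0.01, -1.0]]
contact_force: [-0.8, 0.1, -0.2]
finger_gap: 0.847
```

```bash
python3 - <<'E'
from h import *
T=cap('top','top3');S=cap('side','side3')
a=T['pixels'][130:290,200:460,::-1];cv2.imwrite('pics/top3z.png',cv2.resize(a,None,fx=3,fy=3,interpolation=cv2.INTER_CUBIC))
E
```

```text
(no output)
```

View pics/top3z.png

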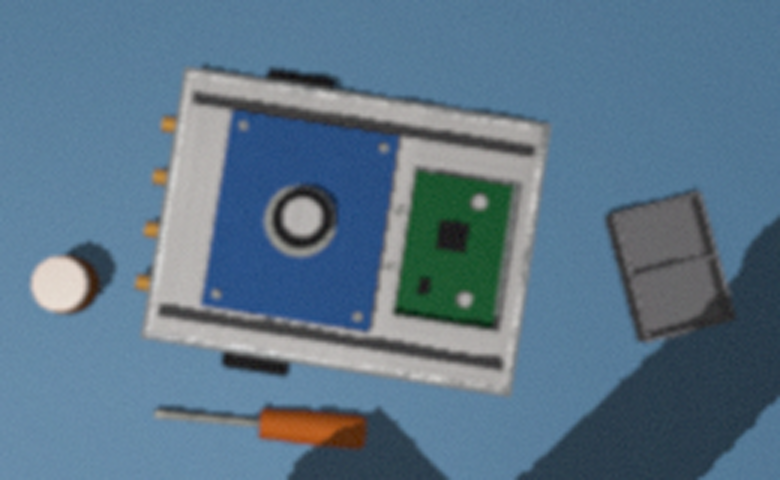

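View pics/side3.png

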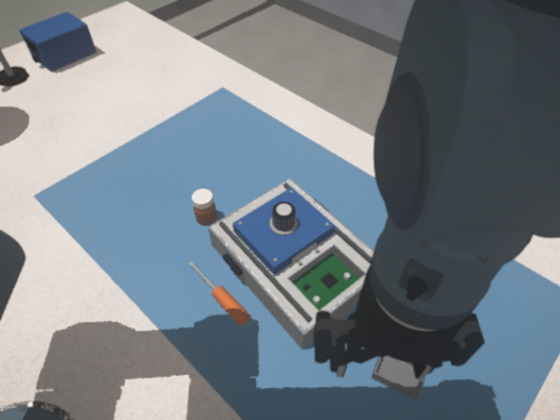

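The hood is open with the board exposed at crop (455,248) and the knob at (302,217). The jar, screwdriver and tray are where they were. I'll check the travel in the image.

```bash
python3 - <<'E'
from h import *
T=ld('top3');k=ray(T,[[(302.5)/3-.5+200,217.5/3-.5+130]],.128)[0];print(k,np.linalg.norm(k[:2]-[.5345,-.1127]))
E
python3 r.py 1
```

```text
[ 0.54724291 -0.0140993   0.128     ] 0.09942072492791672
t 21.75 p [ 0.384  -0.2937  0.24  ] phi -47.61 gap 0.849 q6 92.5
[[-1.5800e-01 -9.7000e-02  1.0600e-01  4.7000e-02  1.3000e-02 -3.0000e-02
   2.0000e-03 -2.7600e-01  9.2503e+01]]
```

```bash
python3 -c "
from rig import arm; print(arm.job_done())"
```

```text
the job is handed in; nothing more can be done
None
```

The hood is open at its stop, the board is exposed, and I handed the job in at about 21.8 s with the arm clear.

- **Finding the notch:** I turned the knob clockwise in small steps. The torque fell from about 0.18 N m to -0.10 N m, then came back to 0.16 N m at about 47.5° (0.83 rad), where I stopped. I opened the fingers briefly there so the knob could centre itself, then regripped at 20 N.
- **Sliding the hood:** I pulled at about 6 mm/s for the first 23 mm, with readings of about 1–3 N and no sign of the lock catching. After that I went faster, then slowed again until it met the stop at about 6 N.
- **Last checks:** Arm travel came to about 100 mm and the top image gave 99.4 mm, which agree within calibration. In the pictures the jar, screwdriver and tray look unmoved (judged by eye), and the tool force at the end was near zero.
- **Limits of the readings:** Single torque readings were noisy (about ±0.05 N m), and forces were read only at the end of each move. No check failed.

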